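Put the oblong pattern away in the lidded pot

ROBOT

A 6-joint arm with a two-finger parallel gripper is mounted at the origin on the work surface. World frame = base frame: x ahead of the robot, y to its left, z up, the work surface at z = 0. Lengths are in m, angles in rad, forces in N, time in s.
With the tool pointing down it reaches from about 0.3 to 0.85 m from the base axis. Payload 4.2 kg.
Tool frame: the origin (TCP) lies between the finger pads; the fingertips stand ahead of it and the grasp point (between the pads) is the TCP (robot.tip_extent is the z of the fingertips in the tool frame, in m); z points along the fingers, x is the direction in which the jaws open and shut, and the axes are right-handed (so a half turn about z gives the same grasp; the last joint's range is limited). The gripper opens to 91 mm and grips with 3 to 60 N. Pads are 32 mm wide; open, the fingers measure 118 mm over their backs; the gripper's body (76 mm by 178 mm) begins 60 mm behind the grasp point.
Start: joints at [1.165, 0.32, 1.565, -0, 1.257, -0.02], TCP at [0.216, 0.533, 0.233] pointing down, gripper open.
Joint ranges: [-3.11, 3.11], [-0.84, 2.01], [0.21, 2.61], [-1.34, 4.49], [0.05, 2.63], [-2.56, 2.56]. Speed limits (rad/s): [2.57, 2.57, 3.14, 3.14, 3.14, 3.14].

INTERFACE

Orientations are given as [roll, pitch, yaw] about the fixed x, y, z axes, in that order (R = Rz(yaw) Ry(pitch) Rx(roll)).
In Python, from bench import robot, snapshot gives the robot as it stands.
- The arm moves only by the shell command python3 -m pendant 'ROWS' [OPENING] [FORCE]. ROWS is a JSON object of lists of equal length, an entry for each row: "slide": the shift along the tool's x, y, z in m, a list of three; "twist": the turn about the tool's z in rad. In form: {"slide": [[dx, dy, dz], ...], "twist": [twist, ...]}. A call has 1 to 8 rows; each row is the pose to reach, as a shift and turn from the pose commanded when the call began, along the tool's axes at that moment; what a row does not reach only later rows make up. A row lasts 1/8 s, in which the tool goes at most 62.5 mm and 10.7 degrees, less where a joint would pass 70% of its speed; a pose out of reach is approached as far as the arm can. A call with a gripper value outside its range is refused whole. OPENING is the closure, from 0 (fully open) to 1 (shut), set as the call begins (- or left out, the last holds). The fingers move at their own pace and stop on an object; FORCE is the grip in N (left out, the last holds). Time passes only in rows, so rows that repeat a pose let the fingers close. It gives the time, the measured TCP pose, the force and the opening at its end, in the units of the state.
- robot.state(): the state, without advancing time (a new reading comes with each control period).
- snapshot(name): name is "side" or "top"; returns a dict with "image" (384x512x3 uint8, blue, green, red), "range_z" (384x512 float32, m along the optical axis (not along the pixel's ray), 0 where there is no reading), "mtx" (3x3 intrinsics, pixels), "rvec" (rotation vector, rad) and "tvec" (3), from world to camera coordinates, as OpenCV has them. Camera axes: x right, y down, z forward; pixel columns grow to the right and rows downward; lengths in m; the calibration is good to about 2 mm. A picture is of the moment at which its call begins.
- robot.finish_job(): hands the job in, once; it reports no verdict.
The state is a dict: "t": time; "joint_pos": joint angles; "joint_velocities": joint speeds; "tau": joint torques, N m; "eef_pos": TCP position; "ee_rot": TCP orientation; "contact_force": force on the tool from outside, world axes, zero at the start; "moment": the same for the moment, N m; "gripper_width": finger opening in m.
Only numpy, scipy, OpenCV 4.12 (cv2) and the standard library are available. Lean on these libraries where they do the work, as an engineer would, in place of code of your own. Each camera call takes 0.05 s, during which the arm holds its last target. There are 200 camera calls.

TASK

Put the oblong plywood pattern away in the aluminium pot: lift the lid off by its knob and set it down gently, knob up, on the cork mat, lay the pattern flat on the bottom of the pot, then put the lid back on so that it sits fully home. Let go of the lid while it lies on the mat, never drop it, and leave the pot and everything else on the bench where they are.

Things in the scene. Friction and masses are not known exactly. Their poses are not given: they have to be found in the camera images.
- pot: Low round aluminium pot, loose, 0.9 kg: outside diameter 140, height 60, wall 4, floor 4 thick (inner diameter 132, depth 56). Two ear handles at its +y and -y sides reach 90 from its axis at height 44. Origin: centre of its underside, z up the axis. Pot and mat stand left and right of the robot's centre line, either way round.
- lid: Loose round aluminium lid, 0.25 kg, at first on the pot. Flange of diameter 146 from 10 to 14 above the origin; below it a tapered plug (diameter 124 at the flange, 110 at the bottom) that drops into the pot with 4 play all round. Origin: centre of the plug's underside, z up through the knob; seated, it is 50 above the pot's origin. On a flat surface it stands level on its plug.
- knob (a point): Point on the axis of the lid's dark wooden knob at the height to grip, 38 above the lid's origin. The knob is an upright cylinder of diameter 32 from 24 to 50 above the lid's origin, on a neck of diameter 20.
- mat: Square cork mat, 190 by 190 by 4 thick, fixed flat on the bench. Origin: centre of its underside; x and y along its sides, top 4 above the origin.
- oblong: The pattern to put away: flat loose piece of plywood with parallel sides and round ends, 90 long by 40 wide by 9 thick, lying flat on the bench. Origin: centre of its underside, x along its length, y across.
- disc: Another plywood pattern that stays on the bench: round, diameter 70, 9 thick, lying flat. Origin: centre of its underside. It and the oblong one lie in the middle, one nearer and one farther, either way round.
- mallet: Bystander: wooden mallet lying on the bench, 230 long, head diameter 64 by 90 wide. Origin on the bench under the handle, x along the handle to the head, whose axis is 100 from the origin.
- pad: Bystander: white nylon punching pad, 90 by 140 by 25. Origin: centre of its underside, y along its length.
- jar: Bystander: closed jar, diameter 66, height 80. Origin: centre of its underside.
Not all that is in view belongs to the job. Leave any green or yellow look-alike of the oblong alone. Leave any blue look-alike of the pot alone.

How it is judged:
By the outcome, as a careful person would: the job done as asked, in the order asked, and still so for the second after the job is handed in, with the robot touching nothing.
It also fails if it takes over 72 s, if anything falls off the work surface, if the arm or the gripper's body presses on something with over 40 N, if the wrist force passes 120 N, or if a joint passes its speed limit or range.

## Working session

There is one attempt and no reset: what is moved stays moved. The work goes in short steps, Python scripts to look and compute and a shell command to move; the robot and the scene stay as the last step left them, time stands still between calls to the robot, and variables do not carry over. Pictures are saved under pics/ and viewed, about 8 in all and at most 12, crops included, and the job is handed in when it is done.

```bash
mkdir -p pics; ls; python3 - <<'E'
from bench import robot, snapshot
import cv2, numpy as np
print(robot.state(), robot.tip_extent)
for n in("top","side"):
    s=snapshot(n); cv2.imwrite(f"pics/{n}0.png",s["image"]); np.savez(f"pics/{n}0.npz",**s)
    R=cv2.Rodrigues(s["rvec"])[0]; print(n,(-R.T@np.ravel(s["tvec"])).round(3),s["mtx"][0,0],R.round(2).tolist())
E
```

```text
pics
{'t': 0.0, 'joint_pos': array([ 1.16500370e+00,  3.20297608e-01,  1.56568035e+00, -3.73372724e-05,
        1.25741842e+00, -1.99884115e-02]), 'joint_velocities': array([-0.00180043,  0.00025696,  0.0006117 ,  0.00080926, -0.0003935 ,
       -0.00079118]), 'tau': array([ 2.47119504e-03, -4.12459588e+01, -2.31973404e+01,  7.31078745e-02,
        4.56792733e-02, -1.37426664e-04]), 'eef_pos': array([0.21618835, 0.53229112, 0.23211648]), 'ee_rot': array([-3.14159209e+00,  1.80407747e-03,  1.18500365e+00]), 'contact_force': array([ 0.2860952 , -0.65646251, -0.507991  ]), 'moment': array([ 0.03941554, -0.02921237, -0.01384517]), 'gripper_width': 0.0910247956215843} 0.019
top [0.519 0.13  1.35 ] 401.5242038724647 [[0.0, -1.0, 0.02], [-1.0, -0.01, -0.09], [0.1, -0.02, -1.0]]
side [0.35  1.186 1.173] 495.0874994606274 [[-0.97, -0.24, -0.01], [-0.17, 0.69, -0.71], [0.18, -0.69, -0.71]]
```

View pics/top0.png

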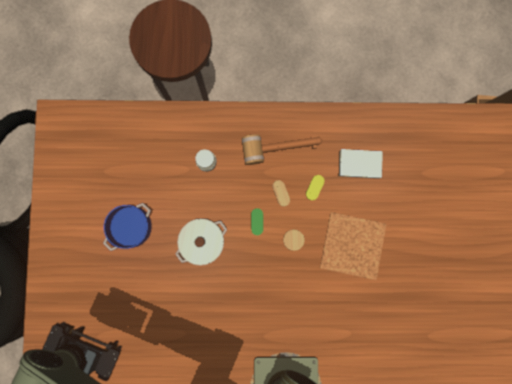

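View pics/side0.png

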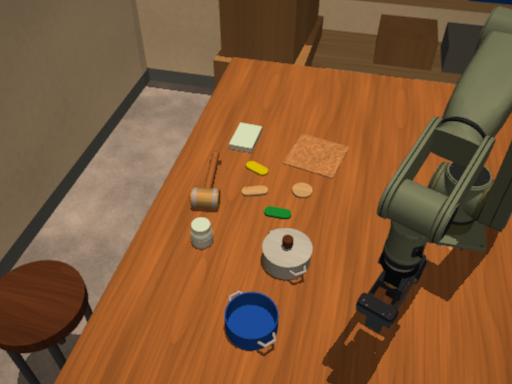

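Candidates in the top view:
- **Oblong:** tan (281,193), rejecting yellow (315,187) and green (257,221). The tan disc is at (294,240).
- **Pot:** silver with its lid on (200,242), rejecting blue (127,227).
- **Mat:** (353,246).

In the side view the same things are the tan oblong (255,190), the knob (288,241) and the mat (317,155). Next I measure them.

```bash
cat > h.py <<'E'
import cv2, numpy as np
from bench import robot, snapshot
def cast(s,uv,z):
    uv=np.asarray(uv,float).reshape(-1,2); R=cv2.Rodrigues(np.asarray(s["rvec"]))[0]; t=np.ravel(s["tvec"])
    d=np.c_[cv2.undistortPoints(uv[:,None],s["mtx"],None)[:,0],np.ones(len(uv))]@R; c=-R.T@t
    return c+d*((z-c[2])/d[:,2])[:,None]
def depth(s,uv):   # world point from the range image
    u,v=np.round(uv).astype(int); w=s["range_z"][v-1:v+2,u-1:u+2]; w=w[w>0]; 
    R=cv2.Rodrigues(np.asarray(s["rvec"]))[0]
    p=cv2.undistortPoints(np.array([[uv]],float),s["mtx"],None)[0,0]
    return R.T@(np.r_[p,1]*np.median(w)-np.ravel(s["tvec"])) if len(w) else None
def blob(s,lo,hi,near,r=60):  # HSV mask, largest contour within r px of near
    m=cv2.inRange(cv2.cvtColor(s["image"],cv2.COLOR_BGR2HSV),np.array(lo),np.array(hi))
    k=np.zeros_like(m); cv2.circle(k,tuple(near),r,255,-1); m&=k
    return max(cv2.findContours(m,cv2.RETR_EXTERNAL,cv2.CHAIN_APPROX_NONE)[0],key=cv2.contourArea)
def rect(s,c,z):  # centre, sides in mm, angle of long side in world
    p=cast(s,c.reshape(-1,2),z)[:,:2]; (x,y),(w,h),a=cv2.minAreaRect((p*1000).astype(np.float32))
    if h>w: w,h,a=h,w,a+90
    return np.round([x,y,w,h,a],1)
E
python3 - <<'E'
from h import *
for n,pts in dict(top=[(281,193),(294,240),(353,246),(200,242),(185,242),(215,235),(257,215)],side=[(255,190),(302,190),(317,155),(288,241),(275,250),(300,258)]).items():
    s=dict(np.load(f"pics/{n}0.npz"))
    hsv=cv2.cvtColor(s["image"],cv2.COLOR_BGR2HSV)
    for p in pts: print(n,p,hsv[p[1],p[0]],np.round(depth(s,p),3))
    if n=="top":
        im=s["image"]; cv2.imwrite("pics/crop0.png",cv2.resize(im[170:285,165:395],None,fx=3.4,fy=3.4,interpolation=cv2.INTER_CUBIC))
    print(hsv[210,300 if n=="top" else 330])
E
```

```text
top (281, 193) [ 20 108 196] [0.634 0.012 0.009]
top (294, 240) [ 20 107 197] [ 0.477 -0.03   0.013]
top (353, 246) [ 13 138 190] [ 0.458 -0.228  0.006]
top (200, 242) [ 10 136 109] [0.473 0.271 0.101]
top (185, 242) [ 37  31 206] [0.472 0.322 0.066]
top (215, 235) [ 40  22 206] [0.494 0.228 0.065]
top (257, 215) [ 56 120 147] [0.56  0.093 0.01 ]
[ 12 157 171]
side (255, 190) [ 16 143 217] [0.634 0.021 0.012]
side (302, 190) [ 16 143 209] [ 0.481 -0.021  0.008]
side (317, 155) [ 14 169 193] [ 0.46  -0.221  0.003]
side (288, 241) [ 10 195  97] [0.473 0.287 0.1  ]
side (275, 250) [ 19  53 193] [0.507 0.3   0.065]
side (300, 258) [ 18  52 196] [0.432 0.311 0.065]
[ 13 191 172]
```

View pics/crop0.png

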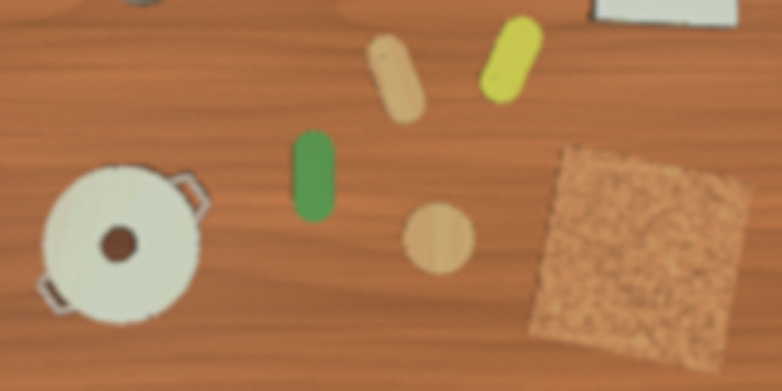

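The crop confirms it: the only tan piece with parallel sides and round ends is at (281,193). The silver lid with its dark knob is centred at (200,242), and its ears run along the diagonal (180,257)–(222,226).

```bash
cat > m.py <<'E'
from h import *
def cen(c): m=cv2.moments(c); return m["m10"]/m["m00"],m["m01"]/m["m00"]
if __name__=="__main__":
    for n,P in dict(top=[(281,193),(294,240),(353,246),(200,242)],side=[(255,190),(302,190),(317,155),(288,241)]).items():
        s=dict(np.load(f"pics/{n}0.npz"))
        for nm,p,z,lo,hi,r in [("obl",P[0],.009,(13,60,185),(28,150 if n=="side" else 125,255),18 if n=="top" else 20),("disc",P[1],.009,(13,60,185),(28,150 if n=="side" else 125,255),18),("knob",P[3],.102,(0,40,0),(20,255,135),15),("lid",P[3],.064,(0,0,150),(60,60,255),45)]:
            c=blob(s,lo,hi,p,r); print(n,nm,rect(s,c,z),np.round(cast(s,cen(c),z)[0],4),cv2.contourArea(c))
    s=dict(np.load("pics/top0.npz"))
    q=[(172+158*0,0)]
    # mat corners from the crop (scale 3.4, offset 165,170)
    k=np.array([(567,148),(748,184),(718,370),(530,332)])/3.4+[165,170]
    w=cast(s,k,.004); print("mat",w.round(3).tolist(),w.mean(0).round(3),np.linalg.norm(w-np.roll(w,1,0),axis=1).round(3))
    e=np.array([(198,194),(48,294)])/3.4+[165,170]; w=cast(s,e,.044); print("ears",w.round(3).tolist(),w.mean(0).round(3))
    print(robot.state()["eef_pos"])
E
python3 m.py
```

```text
top obl [635.   12.2  85.4  36.3  21.6] [0.6346 0.0115 0.009 ] 220.5
top disc [479.  -28.7  63.3  62.7  90.1] [ 0.4784 -0.0295  0.009 ] 283.0
top knob [474.8 272.2  27.6  27.6  90.9] [0.4748 0.2724 0.102 ] 64.0
top lid [474.1 273.8 144.5 143.2 171.5] [0.474  0.2732 0.064 ] 1695.0
side obl [638.6  15.8  81.4  34.1  13.8] [0.6381 0.0166 0.009 ] 134.5
side disc [481.4 -25.5  61.5  58.5  13.8] [ 0.481  -0.0243  0.009 ] 176.0
side knob [475.8 295.1  55.4  30.7 100.7] [0.4749 0.2953 0.102 ] 134.0
side lid [475.7 279.6 138.7 137.1  13.8] [0.4757 0.2819 0.064 ] 1428.5
mat [[0.566, -0.159, 0.004], [0.531, -0.338, 0.004], [0.35, -0.303, 0.004], [0.386, -0.12, 0.004]] [ 0.458 -0.23   0.004] [0.184 0.182 0.184 0.187]
ears [[0.519, 0.203, 0.044], [0.425, 0.343, 0.044]] [0.472 0.273 0.044]
[0.21621603 0.53236769 0.23223853]
```

```bash
python3 -m pendant '{"slide":[[-0.018,0.042,0.005],[-0.036,0.084,0.01],[-0.053,0.127,0.016],[-0.071,0.169,0.021],[-0.089,0.211,0.027],[-0.107,0.253,0.032],[-0.125,0.295,0.037],[-0.1425,0.337,0.043]],"twist":[0.148,0.296,0.444,0.593,0.741,0.889,1.037,1.185]}' 0 20
python3 -m pendant '{"slide":[[0,0,0],[0,0,0]],"twist":[0,0]}'
```

```text
t: 1.1
eef_pos: [0.4758, 0.2727, 0.1895]
ee_rot: [3.142, 0.0, -0.005]
contact_force: [1.0, -0.5, 0.8]
gripper_width: 0.091
t: 1.35
eef_pos: [0.4745, 0.274, 0.1897]
ee_rot: [-3.141, 0.001, 0.0]
contact_force: [-0.2, 0.9, -0.8]
gripper_width: 0.0912
```

```bash
python3 -m pendant '{"slide":[[0,0.001,0.03],[0,0.001,0.055],[0,0.001,0.075],[0,0.001,0.09],[0,0.001,0.097],[0,0.001,0.100],[0,0.001,0.100]],"twist":[0,0,0,0,0,0,0]}' 
python3 - <<'E'
from h import *
s=snapshot("side"); cv2.imwrite("pics/s1.png",cv2.resize(s["image"][170:330,180:440],None,fx=3,fy=3,interpolation=cv2.INTER_CUBIC))
E
```

```text
t: 2.22
eef_pos: [0.4752, 0.2731, 0.0903]
ee_rot: [-3.141, -0.001, 0.0]
contact_force: [-0.7, 0.1, -0.2]
gripper_width: 0.0911
```

View pics/s1.png

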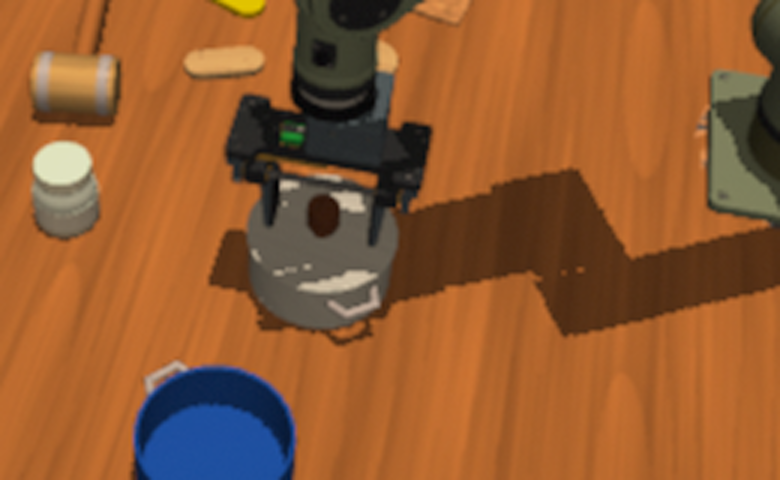

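The knob, at crop pixel (322,214), sits midway between the fingers at (270,200) and (375,220), and nothing else touches. I'll close on it.

```bash
python3 -m pendant '{"slide":[[0,0,0],[0,0,0],[0,0,0],[0,0,0],[0,0,0],[0,0,0]],"twist":[0,0,0,0,0,0]}' 1 30
python3 -m pendant '{"slide":[[0,0,-0.005],[0,0,-0.012],[0,0,-0.02],[0,0,-0.03],[0,0,-0.03]],"twist":[0,0,0,0,0]}'
```

```text
t: 3.02
eef_pos: [0.475, 0.2729, 0.0899]
ee_rot: [-3.142, 0.0, 0.0]
contact_force: [-0.2, -0.2, 0.5]
gripper_width: 0.0341
t: 3.65
eef_pos: [0.4756, 0.2733, 0.1212]
ee_rot: [-3.14, -0.002, -0.0]
contact_force: [0.7, -0.6, -1.9]
gripper_width: 0.0312
```

```bash
python3 -m pendant '{"slide":[[0,0,-0.02],[0,0,-0.04],[0,0.02,-0.04],[-0.001,0.06,-0.04],[-0.003,0.11,-0.04],[-0.005,0.165,-0.04],[-0.007,0.22,-0.04],[-0.009,0.275,-0.04]],"twist":[0,0,0,0,0,0,0,0]}'
python3 -m pendant '{"slide":[[-0.002,0.055,0],[-0.004,0.11,0],[-0.006,0.16,0],[-0.007,0.195,0],[-0.008,0.217,0],[-0.008,0.228,0],[-0.008,0.228,0],[-0.008,0.228,0]],"twist":[0,0,0,0,0,0,0,0]}'
```

```text
t: 4.65
eef_pos: [0.4644, -0.0047, 0.159]
ee_rot: [3.141, 0.002, -0.0]
contact_force: [1.6, 0.5, -1.8]
gripper_width: 0.0311
t: 5.65
eef_pos: [0.4576, -0.2293, 0.1596]
ee_rot: [-3.141, 0.001, 0.001]
contact_force: [0.8, -0.4, -2.5]
gripper_width: 0.0312
```

```bash
python3 -m pendant '{"slide":[[0,0,0.025],[0,0,0.05],[0,0,0.07],[0,0,0.087],[0,0,0.098],[0,0,0.105],[0,0,0.109],[0,0,0.109]],"twist":[0,0,0,0,0,0,0,0]}'
python3 -m pendant '{"slide":[[0,0,0.0015],[0,0,0.003],[0,0,0.0045],[0,0,0.006],[0,0,0.006]],"twist":[0,0,0,0,0]}'
```

```text
t: 6.65
eef_pos: [0.4581, -0.2301, 0.051]
ee_rot: [3.142, -0.0, 0.0]
contact_force: [-0.2, -0.3, -2.5]
gripper_width: 0.0313
t: 7.28
eef_pos: [0.4579, -0.23, 0.0448]
ee_rot: [-3.141, 0.0, -0.0]
contact_force: [-0.1, 0.5, -2.4]
gripper_width: 0.031
```

```bash
python3 - <<'E'
from h import *
s=snapshot("side"); cv2.imwrite("pics/s2.png",cv2.resize(s["image"][90:290,190:450],None,fx=3,fy=3,interpolation=cv2.INTER_CUBIC))
print(robot.state()["contact_force"],robot.state()["eef_pos"])
E
```

```text
[-0.03903368  0.09096072 -2.82407133] [ 0.4579586  -0.23005476  0.04485915]
```

View pics/s2.png

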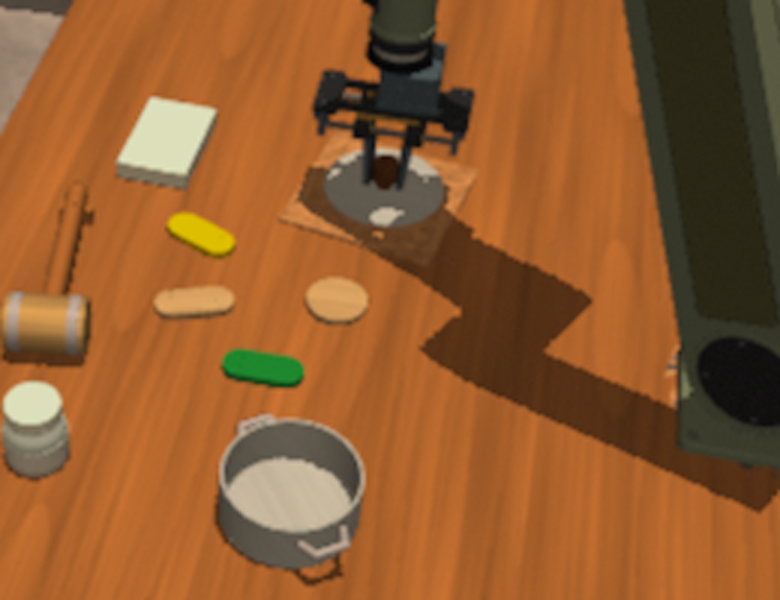

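The lid is level over the middle of the mat (crop 385,190), the pot is open at (290,490), and the other items haven't moved. I'll lower the last 1–2 mm slowly.

```bash
python3 -m pendant '{"slide":[[0,0,0.0005],[0,0,0.001],[0,0,0.001]],"twist":[0,0,0]}'
python3 -m pendant '{"slide":[[0,0,0.0005],[0,0,0.001],[0,0,0.001]],"twist":[0,0,0]}'
```

```text
t: 7.7
eef_pos: [0.4581, -0.2301, 0.0442]
ee_rot: [3.142, -0.0, 0.0]
contact_force: [-0.1, 0.6, 1.0]
gripper_width: 0.0317
t: 8.07
eef_pos: [0.4581, -0.2301, 0.0442]
ee_rot: [3.141, -0.001, 0.0]
contact_force: [-1.9, 1.1, 8.7]
gripper_width: 0.0317
```

```bash
python3 -m pendant '{"slide":[[0,0,-0.001],[0,0,-0.001],[0,0,-0.001],[0,0,-0.001],[0,0,-0.001]],"twist":[0,0,0,0,0]}' 0
python3 -m pendant '{"slide":[[0,0,-0.015],[0,0,-0.04],[0,0,-0.08],[0,-0.02,-0.12],[0.02,-0.06,-0.13],[0.045,-0.105,-0.13],[0.08,-0.15,-0.13],[0.12,-0.19,-0.13]],"twist":[0,0,0,0.17,0.34,0.51,0.68,0.85]}'
```

```text
t: 8.7
eef_pos: [0.458, -0.2301, 0.0438]
ee_rot: [-3.141, 0.0, 0.0]
contact_force: [-0.3, -0.7, -0.5]
gripper_width: 0.0787
t: 9.7
eef_pos: [0.5788, -0.0385, 0.1755]
ee_rot: [-3.14, -0.001, -0.855]
contact_force: [0.7, -1.2, 0.3]
gripper_width: 0.091
```

```bash
python3 -m pendant '{"slide":[[0,-0.025,0.0],[0,-0.05,0.01],[-0.001,-0.0765,0.03],[-0.001,-0.0765,0.06],[-0.001,-0.0765,0.08],[-0.001,-0.0765,0.084],[-0.001,-0.0765,0.084],[-0.001,-0.0765,0.084]],"twist":[0.12,0.24,0.344,0.344,0.344,0.344,0.344,0.344]}' 0.2
python3 - <<'E'
from h import *
print(robot.state()["ee_rot"],robot.state()["eef_pos"])
s=snapshot("side"); cv2.imwrite("pics/s3.png",cv2.resize(s["image"][100:300,170:430],None,fx=3,fy=3,interpolation=cv2.INTER_CUBIC))
E
```

```text
t: 10.7
eef_pos: [0.6356, 0.0111, 0.0914]
ee_rot: [-3.139, -0.001, -1.194]
contact_force: [-0.0, -0.4, 0.4]
gripper_width: 0.073
[-3.13919226e+00 -8.45198311e-04 -1.19413462e+00] [0.63557564 0.01107829 0.09141946]
```

View pics/s3.png

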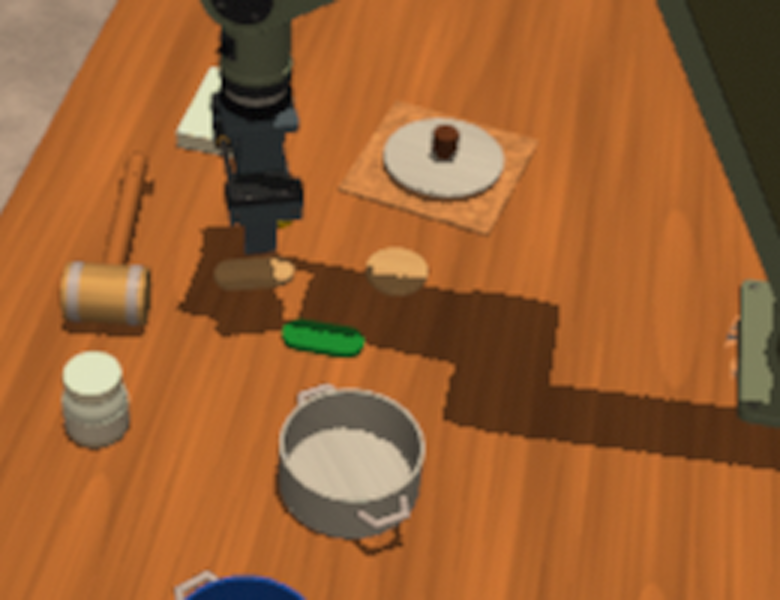

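The lid lies level on the mat, knob up (crop 445,140). The gripper is above the tan oblong (255,273), so I'll go down.

```bash
python3 -m pendant '{"slide":[[0,0,0.025],[0,0,0.045],[0,0,0.058],[0,0,0.065],[0,0,0.069],[0,0,0.069]],"twist":[0,0,0,0,0,0]}'
python3 -m pendant '{"slide":[[0,0,0],[0,0,0],[0,0,0],[0,0,0],[0,0,0],[0,0,0]],"twist":[0,0,0,0,0,0]}' 1 20
```

```text
t: 11.5
eef_pos: [0.635, 0.0112, 0.0212]
ee_rot: [-3.141, -0.0, -1.194]
contact_force: [-0.5, 0.2, 0.3]
gripper_width: 0.0732
t: 12.25
eef_pos: [0.6348, 0.0112, 0.0211]
ee_rot: [-3.141, 0.0, -1.194]
contact_force: [-0.5, 0.3, 2.0]
gripper_width: 0.0401
```

```bash
python3 -m pendant '{"slide":[[0,0,-0.015],[0,0,-0.05],[0,0,-0.09],[-0.01,0.002,-0.115],[-0.05,0.009,-0.12],[-0.1,0.018,-0.12],[-0.15,0.026,-0.12],[-0.15,0.026,-0.12]],"twist":[0,0,0,0,0,0,0,0]}'
python3 - <<'E'
from h import *
s=snapshot("top"); np.savez("pics/top1.npz",**s)
cv2.imwrite("pics/t4.png",cv2.resize(s["image"][150:290,150:400],None,fx=3,fy=3,interpolation=cv2.INTER_CUBIC))
E
```

```text
t: 13.25
eef_pos: [0.5539, 0.1434, 0.1421]
ee_rot: [-3.141, 0.0, -1.19]
contact_force: [-0.0, -0.2, -0.5]
gripper_width: 0.0395
```

View pics/t4.png

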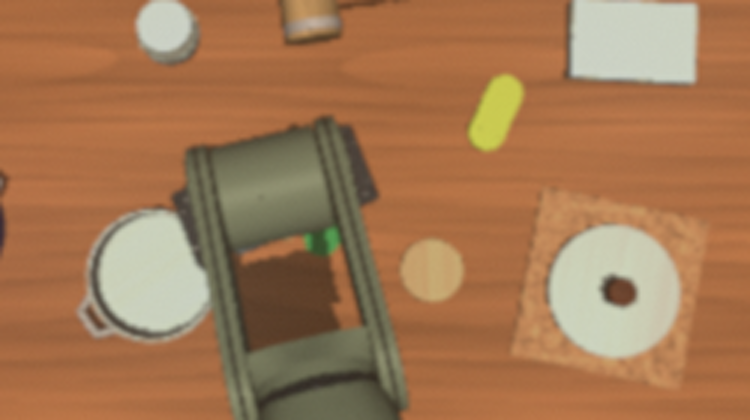

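Seen from above, the pot (rim centre at crop 154,273) hasn't moved. The lid lies inside the mat with its knob at (620,290). Now I move over the pot.

```bash
python3 -m pendant '{"slide":[[-0.04,0.007,0],[-0.085,0.015,0],[-0.12,0.021,0],[-0.14,0.025,0],[-0.15,0.0267,0],[-0.15,0.0267,0],[-0.15,0.0267,0]],"twist":[0,0,0,0,0,0,0]}'
python3 -m pendant '{"slide":[[0,0,0.025],[0,0,0.05],[0,0,0.07],[0,0,0.087],[0,0,0.1],[0,0,0.108],[0,0,0.112],[0,0,0.112]],"twist":[0,0,0,0,0,0,0,0]}'
```

```text
t: 14.18
eef_pos: [0.4761, 0.2699, 0.1409]
ee_rot: [-3.141, -0.0, -1.195]
contact_force: [0.0, -0.2, -0.5]
gripper_width: 0.0398
t: 15.18
eef_pos: [0.4756, 0.2708, 0.029]
ee_rot: [-3.141, 0.0, -1.194]
contact_force: [0.8, -0.7, -0.3]
gripper_width: 0.0399
```

```bash
python3 -m pendant '{"slide":[[0,0,0.001],[0,0,0.002],[0,0,0.003],[0,0,0.0035],[0,0,0.0035]],"twist":[0,0,0,0,0]}'
python3 -m pendant '{"slide":[[0,0,0.0005],[0,0,0.001],[0,0,0.001]],"twist":[0,0,0]}'
```

```text
t: 15.8
eef_pos: [0.4754, 0.2707, 0.0254]
ee_rot: [-3.142, 0.0, -1.194]
contact_force: [-0.2, 0.2, -0.8]
gripper_width: 0.04
t: 16.18
eef_pos: [0.4755, 0.2707, 0.0251]
ee_rot: [-3.141, 0.0, -1.194]
contact_force: [-2.1, -0.7, 5.3]
gripper_width: 0.0394
```

Contact felt, with the pattern on the floor of the pot. I'll open to about 64 mm and rise, then look into the pot.

```bash
python3 -m pendant '{"slide":[[0,0,-0.001],[0,0,-0.001],[0,0,-0.001],[0,0,-0.001],[0,0,-0.001]],"twist":[0,0,0,0,0]}' 0.3
python3 -m pendant '{"slide":[[0,0,-0.01],[0,0,-0.035],[0,0,-0.07],[0,0,-0.11],[0.03,0,-0.125],[0.08,0,-0.125],[0.135,0,-0.125],[0.19,0,-0.125]],"twist":[0,0,0,0,-0.17,-0.34,-0.51,-0.68]}'
python3 - <<'E'
from h import *
print(robot.state()["ee_rot"],robot.state()["eef_pos"],robot.state()["gripper_width"])
s=snapshot("top");np.savez("pics/top2.npz",**s); a=cv2.resize(s["image"][190:290,150:390],None,fx=3,fy=3,interpolation=cv2.INTER_CUBIC)
s=snapshot("side");b=cv2.resize(s["image"][190:290,190:430],None,fx=3,fy=3,interpolation=cv2.INTER_CUBIC)
cv2.imwrite("pics/t5.png",np.vstack([a,b]))
E
```

```text
t: 16.8
eef_pos: [0.4754, 0.2707, 0.0254]
ee_rot: [3.142, 0.0, -1.194]
contact_force: [-0.6, 0.7, 0.3]
gripper_width: 0.0638
t: 17.8
eef_pos: [0.5459, 0.0927, 0.1514]
ee_rot: [-3.14, -0.001, -0.508]
contact_force: [0.6, -0.1, -0.4]
gripper_width: 0.0637
[-3.14047137e+00 -1.16718139e-03 -5.07890480e-01] [0.54593597 0.09265431 0.15144515] 0.06369753997635283
```

View pics/t5.png

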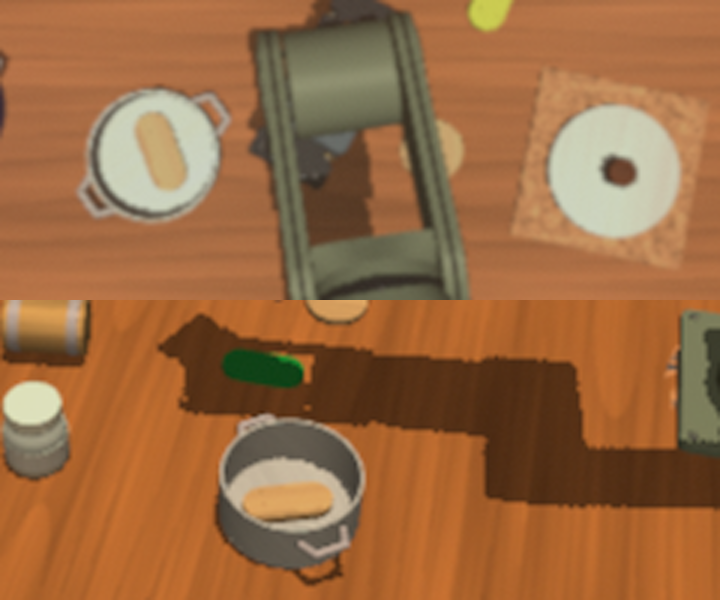

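The pattern lies flat on the pot floor at crop (161,150). Pot and lid haven't moved. I'll work out the rim and lid centres and fetch the lid.

```bash
python3 - <<'E'
from h import *
s=dict(np.load("pics/top2.npz"))
f=lambda p:((np.array(p)+.5)/3-.5)+[150,190]
print("rim",cast(s,f((154.5,153.5)),.06),"lid",cast(s,f((614,171)),.018),"knob",cast(s,f((619,171)),.054))
E
python3 -m pendant '{"slide":[[0.013,0.05,0],[0.026,0.1,0],[0.039,0.155,0],[0.052,0.205,0],[0.065,0.255,0],[0.076,0.295,0],[0.083,0.325,0],[0.083,0.325,0]],"twist":[-0.08,-0.16,-0.24,-0.32,-0.4,-0.47,-0.514,-0.514]}' 0
python3 -m pendant '{"slide":[[0,0,0],[0,0,0]],"twist":[0,0]}'
```

```text
rim [[0.4753804  0.27172015 0.06      ]] lid [[ 0.45626516 -0.22886833  0.018     ]] knob [[ 0.45798677 -0.22455969  0.054     ]]
t: 18.9
eef_pos: [0.4576, -0.2307, 0.151]
ee_rot: [3.141, -0.001, -0.004]
contact_force: [0.1, 1.4, -0.1]
gripper_width: 0.0913
t: 19.15
eef_pos: [0.4581, -0.2286, 0.1506]
ee_rot: [-3.141, -0.0, 0.001]
contact_force: [-0.0, -0.3, -0.0]
gripper_width: 0.0914
```

```bash
python3 -m pendant '{"slide":[[0,0.001,0.03],[0,0.001,0.06],[0,0.001,0.082],[0,0.001,0.097],[0,0.001,0.104],[0,0.001,0.1065],[0,0.001,0.1065]],"twist":[0,0,0,0,0,0,0]}'
python3 -m pendant '{"slide":[[0,0,0],[0,0,0],[0,0,0],[0,0,0],[0,0,0],[0,0,0]],"twist":[0,0,0,0,0,0]}' 1 30
python3 -m pendant '{"slide":[[0,0,-0.005],[0,0,-0.012],[0,0,-0.03],[0,0,-0.06],[0,0,-0.09],[0,0,-0.11],[0,0,-0.115],[0,0,-0.115]],"twist":[0,0,0,0,0,0,0,0]}'
```

```text
t: 20.02
eef_pos: [0.4582, -0.2309, 0.0444]
ee_rot: [3.141, -0.001, -0.0]
contact_force: [-0.3, 0.2, -0.5]
gripper_width: 0.091
t: 20.78
eef_pos: [0.4578, -0.2307, 0.0439]
ee_rot: [-3.141, 0.0, 0.0]
contact_force: [-0.9, 0.2, 0.5]
gripper_width: 0.0346
t: 21.78
eef_pos: [0.4575, -0.2306, 0.1587]
ee_rot: [-3.141, 0.0, 0.0]
contact_force: [-0.9, -0.1, -2.5]
gripper_width: 0.0317
```

```bash
python3 -m pendant '{"slide":[[0.001,-0.02,0],[0.003,-0.06,0],[0.005,-0.115,0],[0.007,-0.17,0],[0.009,-0.225,0],[0.011,-0.28,0],[0.013,-0.335,0],[0.015,-0.385,0]],"twist":[0,0,0,0,0,0,0,0]}'
python3 -m pendant '{"slide":[[0.001,-0.05,0],[0.002,-0.085,0],[0.0025,-0.107,0],[0.0025,-0.118,0],[0.0025,-0.118,0],[0.0025,-0.118,0],[0.0025,-0.118,0]],"twist":[0,0,0,0,0,0,0]}'
```

```text
t: 22.78
eef_pos: [0.4713, 0.1568, 0.1581]
ee_rot: [3.141, 0.002, 0.001]
contact_force: [1.3, -0.1, -3.1]
gripper_width: 0.0319
t: 23.65
eef_pos: [0.4754, 0.2713, 0.159]
ee_rot: [3.141, 0.0, -0.001]
contact_force: [0.3, -0.1, -2.7]
gripper_width: 0.0312
```

```bash
python3 -m pendant '{"slide":[[0,-0.001,0.02],[0,-0.001,0.035],[0,-0.001,0.047],[0,-0.001,0.055],[0,-0.001,0.06],[0,-0.001,0.063],[0,-0.001,0.063]],"twist":[0,0,0,0,0,0,0]}'
python3 -m pendant '{"slide":[[0,0,0.0015],[0,0,0.003],[0,0,0.0045],[0,0,0.0045]],"twist":[0,0,0,0]}'
python3 -m pendant '{"slide":[[0,0,0.0007],[0,0,0.0014],[0,0,0.0014]],"twist":[0,0,0]}'
```

```text
t: 24.52
eef_pos: [0.4754, 0.2733, 0.096]
ee_rot: [-3.141, -0.0, 0.0]
contact_force: [-0.1, 0.3, -2.7]
gripper_width: 0.0311
t: 25.02
eef_pos: [0.4752, 0.2732, 0.0913]
ee_rot: [3.142, 0.0, -0.0]
contact_force: [0.4, 0.3, -2.1]
gripper_width: 0.0318
t: 25.4
eef_pos: [0.4754, 0.2733, 0.0903]
ee_rot: [-3.141, -0.0, -0.0]
contact_force: [0.4, -0.3, -0.9]
gripper_width: 0.0316
```

```bash
python3 -m pendant '{"slide":[[0,0,0.0005],[0,0,0.001],[0,0,0.001]],"twist":[0,0,0]}'
python3 -m pendant '{"slide":[[0,0,-0.001],[0,0,-0.001],[0,0,-0.001],[0,0,-0.001],[0,0,-0.001]],"twist":[0,0,0,0,0]}' 0
python3 -m pendant '{"slide":[[0,0,0],[0,0,-0.015],[0,0,-0.04],[0,0,-0.08],[0,0.01,-0.12],[0,0.05,-0.13],[0,0.1,-0.13],[0,0.15,-0.13]],"twist":[0,0,0,0,0,0,0,0]}'
python3 - <<'E'
from h import *
from m import cen
s=snapshot("top"); a=cv2.resize(s["image"][190:290,150:390],None,fx=3,fy=3,interpolation=cv2.INTER_CUBIC)
for nm,z,lo,hi,r in [("knob",.102,(0,40,0),(20,255,135),15),("lid",.064,(0,0,150),(60,60,255),45)]:
    c=blob(s,lo,hi,(200,242),r); print(nm,rect(s,c,z),cast(s,cen(c),z)[0].round(4))
print([depth(s,p).round(4) for p in [(186,242),(214,242),(200,228),(200,256),(200,242)]])
s=snapshot("side");b=cv2.resize(s["image"][190:290,190:430],None,fx=3,fy=3,interpolation=cv2.INTER_CUBIC)
cv2.imwrite("pics/t6.png",np.vstack([a,b]))
E
```

```text
t: 25.78
eef_pos: [0.4754, 0.2733, 0.0902]
ee_rot: [-3.141, -0.001, -0.0]
contact_force: [-2.1, -1.5, 5.9]
gripper_width: 0.0313
t: 26.4
eef_pos: [0.4753, 0.2733, 0.09]
ee_rot: [-3.142, 0.0, 0.0]
contact_force: [-0.0, -0.4, 0.5]
gripper_width: 0.0788
t: 27.4
eef_pos: [0.4754, 0.122, 0.2215]
ee_rot: [-3.141, -0.002, 0.001]
contact_force: [1.5, 0.0, -0.4]
gripper_width: 0.0914
knob [474.8 272.2  27.7  27.5  90.2] [0.4751 0.2731 0.102 ]
lid [474.9 277.8 143.9 137.1 172.1] [0.473  0.2787 0.064 ]
[array([0.4717, 0.3191, 0.0647]), array([0.472 , 0.2304, 0.0658]), array([0.516 , 0.2757, 0.0634]), array([0.428 , 0.2741, 0.0651]), array([0.4732, 0.2707, 0.1011])]
```

View pics/t6.png

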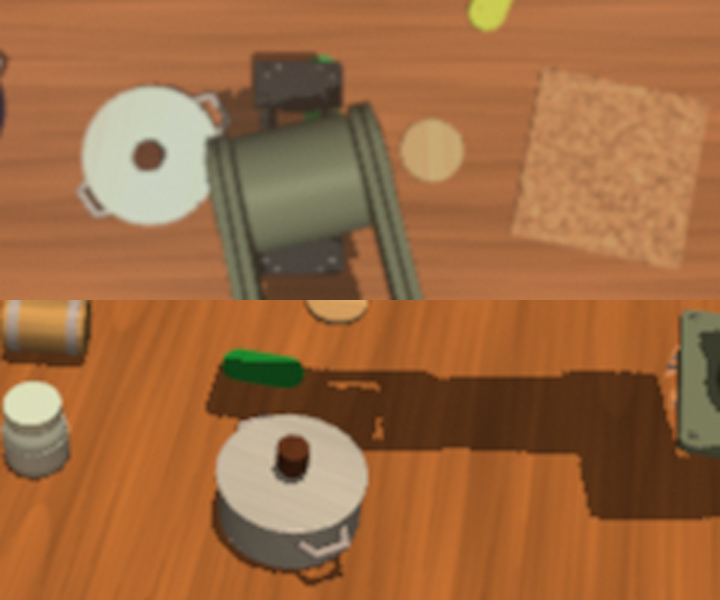

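The lid is seated: the flange reads 63–66 mm all round (64 expected), the knob top 101 mm, and everything else is where it was. I'll let the arm settle and hand in.

```bash
python3 -m pendant '{"slide":[[0,0,0],[0,0,0],[0,0,0],[0,0,0]],"twist":[0,0,0,0]}'; python3 -c "
from bench import robot
print(robot.finish_job())"
```

```text
t: 28.0
eef_pos: [0.4753, 0.1239, 0.2199]
ee_rot: [-3.141, 0.0, 0.001]
contact_force: [0.5, 0.1, -0.1]
gripper_width: 0.0913
the job is handed in; nothing more can be done
None
```

The job is done and handed in at 28 s of the 72 s allowed. I lifted the lid off by its knob and let it go on the cork mat, knob up. I then laid the tan oblong flat on the pot floor and put the lid back on.

**Last checks:**
- **Lid:** the flange reads 63–66 mm at four points round it (64 expected). The knob is within about 1 mm of its first position, and the grip height at seating matched the first grasp (90 mm).
- **Pattern:** a look into the pot before closing showed it lying flat.
- **Forces:** the readings at the end of each move stayed below about 10 N.
- **Other items:** everything I could see was unmoved, and the gripper was clear of everything at hand-in. The last crops did not show the pad or all of the mallet, blue pot and yellow piece.

**One disagreement:** the last lid outline came out 4–6 mm off in y because the arm hid part of its edge. I relied on the knob and the heights instead.

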